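Fold down the job tally

ROBOT

A 7-joint arm with a two-finger parallel gripper is mounted at the origin on a cart in front of the work surface, level with it; the furniture and walls round the work are solid. World frame = base frame: x ahead of the robot, y to its left, z up, the work surface at z = 0. Lengths are in m, angles in rad, forces in N, time in s.
With the tool pointing down it reaches from about 0.35 to 0.9 m from the base axis. Payload 19.9 kg.
Tool frame: the origin (TCP) lies at the very end of the fingers, on their centre line; the grasp point (between the pads) lies 19 mm behind it; x points along the fingers, y is the direction in which the jaws open and shut, and the axes are right-handed (so a half turn about x gives the same grasp; the last joint's range is limited). The gripper opens to 85 mm and grips with 20 to 120 N. Pads are 22 mm wide; open, the fingers measure 114 mm over their backs; the gripper's body (76 mm by 85 mm) begins 54 mm behind the grasp point. The pads swing forward as they close: fully open they stand 13 mm farther back than shut.
Start: joints at [-1.337, 0.417, -0.01, 1.614, 0.005, 1.111, -0.053], TCP at [0.17, 0.601, 0.231] pointing down, gripper open.
Joint ranges: [-2.81, 2.81], [-0.39, 2.02], [-1.27, 1.25], [0.06, 2.57], [-1.19, 4.33], [0.19, 2], [-2.82, 2.82]. Speed limits (rad/s): [1.89, 1.89, 2.39, 2.39, 3.01, 3.01, 3.01].

INTERFACE

Orientations are given as a rotation vector (axis times angle).
In Python, from plant import env gives the robot as it stands.
- The arm moves only by the shell command python3 -m creep 'ROWS' [FORCE]. ROWS is JSON, a list of rows, each a list of 3 entries, a list of its own where there are three numbers: the finger opening in mm, from 0 to 85.4, then the shift along the tool's x, y, z in mm, then the turn about the tool's x in degrees. In form: [[fingers, [tx, ty, tz], twist], ...]. A call has 1 to 12 rows; each row is the pose to reach, as a shift and turn from the pose commanded when the call began, along the tool's axes at that moment; what a row does not reach only later rows make up. A row lasts 1/12 s, in which the tool goes at most 41.7 mm and 7.16 degrees, less where a joint would pass 70% of its speed; a pose out of reach is approached as far as the arm can. A call with a gripper value outside its range is refused whole. The fingers move at their own pace and stop on an object; FORCE is the grip in N (left out, the last holds). Time passes only in rows, so rows that repeat a pose let the fingers close. It gives the time, the measured TCP pose, the force and the opening at its end, in the units of the state.
- env.state(): the state, without advancing time (a new reading comes with each control period).
- env.read_camera(name): name is "scene" or "top"; returns a dict with "image" (384x512x3 uint8, red, green, blue), "K" (3x3 intrinsics, pixels), "k1" (the pictures are not rectified: a ray, as slopes to the right and down, at radius r is drawn at 1 + k1 r^2 times it, then the intrinsics apply), "origin" and "rotation" of the camera in the world. Camera axes: x right, y down, z forward; pixel columns grow to the right and rows downward; lengths in m; the calibration is good to about 2 mm. A picture is of the moment at which its call begins. There is no depth.
- env.hand_in(): hands the job in, once; it reports no verdict.
The state is a dict: "t": time; "q": joint angles; "joint_velocities": joint speeds; "joint_efforts": joint torques, N m; "eef_pos": TCP position; "tcp_rot": TCP orientation; "ft_force": force on the tool from outside, world axes, zero at the start; "wrist_torque": the same for the moment, N m; "grip_width": opening from 0.0 (shut) to 1.0 (fully open).
Only numpy, scipy, OpenCV 4.12 (cv2) and the standard library are available. Lean on these libraries where they do the work, as an engineer would, in place of code of your own. Each camera call takes 0.05 s, during which the arm holds its last target. There are 200 camera calls.

TASK

The day's jobs are done, so clear the curved job tally on the worktable: starting at the end of the row away from the tall round-headed tab, run the fingertips lightly along the curve so that the five plain tabs fold down forwards one after another, and stop short of the round-headed tab, which must stay standing. Touch only: do not grip, lift, press hard on or shove the tally, and leave the things lying round it where they are.

Things in the scene. Friction and masses are not known exactly. Their poses are not given: they have to be found in the camera images.
- tally: Job tally: loose steel base, 0.85 kg on rubber feet, a curved strip 44 mm wide, 10 mm high, six hinged tabs on its centre line. That line is an arc of radius 140 mm about own point (0, -110 mm); its middle is (0, +30 mm), where own +x points along it towards the round-headed tab; z up, origin at table height. Along the arc from its middle the base's rounded ends are at -142 and 146 mm
- foot1 (a point): hinge line of plain tab 1 (1 = at the free end of the row, 5 = next to the round-headed tab), mid-width, 5 mm above the base top and 15 mm above the table; a point fixed to the base, axes parallel to the tally's; -100 mm along the arc from its middle. Two small ears beside it, 13.5 to 17.5 mm off the centre line, reach 8 mm above the base top
- foot2 (a point): hinge line of plain tab 2 (1 = at the free end of the row, 5 = next to the round-headed tab), mid-width, 5 mm above the base top and 15 mm above the table; a point fixed to the base, axes parallel to the tally's; -64 mm along the arc from its middle. Two small ears beside it, 13.5 to 17.5 mm off the centre line, reach 8 mm above the base top
- foot3 (a point): hinge line of plain tab 3 (1 = at the free end of the row, 5 = next to the round-headed tab), mid-width, 5 mm above the base top and 15 mm above the table; a point fixed to the base, axes parallel to the tally's; -28 mm along the arc from its middle. Two small ears beside it, 13.5 to 17.5 mm off the centre line, reach 8 mm above the base top
- foot4 (a point): hinge line of plain tab 4 (1 = at the free end of the row, 5 = next to the round-headed tab), mid-width, 5 mm above the base top and 15 mm above the table; a point fixed to the base, axes parallel to the tally's; 8 mm along the arc from its middle. Two small ears beside it, 13.5 to 17.5 mm off the centre line, reach 8 mm above the base top
- foot5 (a point): hinge line of plain tab 5 (1 = at the free end of the row, 5 = next to the round-headed tab), mid-width, 5 mm above the base top and 15 mm above the table; a point fixed to the base, axes parallel to the tally's; 44 mm along the arc from its middle. Two small ears beside it, 13.5 to 17.5 mm off the centre line, reach 8 mm above the base top
- keeper_foot (a point): the same point on the hinge of the tall round-headed tab, 119 mm along the arc from its middle, 75 mm beyond plain tab 5; axes parallel to the tally's
- tab1 (a joint): plain rectangular metal tab 1, 24 mm wide across the base, 4 mm thick, reaching 28 mm above its hinge: 0 = upright, 1.5 = folded flat along the base. It folds only forwards, along the arc towards the round-headed tab (a stop keeps it from leaning back). A light friction hinge (about 0.3 N at its top edge) keeps it where it is left; it may start leaning a little (up to 0.3)
- tab2 (a joint): plain rectangular metal tab 2, 24 mm wide across the base, 4 mm thick, reaching 28 mm above its hinge: 0 = upright, 1.5 = folded flat along the base. It folds only forwards, along the arc towards the round-headed tab (a stop keeps it from leaning back). A light friction hinge (about 0.3 N at its top edge) keeps it where it is left; it may start leaning a little (up to 0.3)
- tab3 (a joint): plain rectangular metal tab 3, 24 mm wide across the base, 4 mm thick, reaching 28 mm above its hinge: 0 = upright, 1.5 = folded flat along the base. It folds only forwards, along the arc towards the round-headed tab (a stop keeps it from leaning back). A light friction hinge (about 0.3 N at its top edge) keeps it where it is left; it may start leaning a little (up to 0.3)
- tab4 (a joint): plain rectangular metal tab 4, 24 mm wide across the base, 4 mm thick, reaching 28 mm above its hinge: 0 = upright, 1.5 = folded flat along the base. It folds only forwards, along the arc towards the round-headed tab (a stop keeps it from leaning back). A light friction hinge (about 0.3 N at its top edge) keeps it where it is left; it may start leaning a little (up to 0.3)
- tab5 (a joint): plain rectangular metal tab 5, 24 mm wide across the base, 4 mm thick, reaching 28 mm above its hinge: 0 = upright, 1.5 = folded flat along the base. It folds only forwards, along the arc towards the round-headed tab (a stop keeps it from leaning back). A light friction hinge (about 0.3 N at its top edge) keeps it where it is left; it may start leaning a little (up to 0.3)
- keeper (a joint): tall tab with a round head 28 mm across on a 12 mm stem, reaching 50 mm above its hinge; same joint values and fold direction; stands near 0 and is to stay so
- loupe_1: black watchmaker's loupe, 38 mm wide, 31 mm high, standing in the hollow of the tally's curve; bystander, origin under its centre
- lens_2: clear round lens, 51 mm across, 6 mm high, lying in the hollow of the curve; bystander, origin under its centre
- screwdriver_red: small screwdriver, 146 mm long, 14 mm high, lying along the outside of the curve; bystander, origin under its centre
- pliers_orange: pliers, 145 x 48 x 12 mm, lying to the right of the work; bystander, origin under its centre
- spectacles_3: spectacles, 154 x 133 x 36 mm, lying to the left of the work; bystander, origin under their centre

How it is judged:
On the way, in this order (a step that is already met when the one before it is completed fails the run):
1. plain tab 1 is folded down (value of joint tab1 above 1.05 rad), for 0.1 s.
2. plain tab 2 is folded down (value of joint tab2 above 1.05 rad), for 0.1 s.
3. plain tab 3 is folded down (value of joint tab3 above 1.05 rad), for 0.1 s.
4. plain tab 4 is folded down (value of joint tab4 above 1.05 rad), for 0.1 s.
5. plain tab 5 is folded down (value of joint tab5 above 1.05 rad), for 0.1 s.
At the end, for the whole second after the job is handed in: all five plain tabs are folded to more than 1.05 rad (60 degrees), in order from the free end; the round-headed tab is within 0.3 rad of upright; both ends of the tally's row are within 30 mm of where they stood, the tally flat on the table and at rest; bystanders within 20 mm of their places (value of joint each of tab1, tab2, tab3, tab4, tab5 above 1.05 rad and value of joint keeper below 0.3 rad and distance of each of foot1, keeper_foot from where it was at the start of the episode below 0.03 m and height (world z) of tally below 0.005 m and angle between tally's own z axis and vertical below 0.05 rad and linear speed of tally below 0.01 m/s and distance of each of loupe_1, lens_2, screwdriver_red, pliers_orange, spectacles_3 from where it was at the start of the episode below 0.02 m); the robot touches nothing.
It fails at once if the round-headed tab is pushed over (value of joint keeper above 0.4 rad).
It fails at once if the tally is lifted or tipped (height (world z) of tally above 0.01 m or angle between tally's own z axis and vertical above 0.12 rad).
It fails at once if the tally is shoved more than 40 mm (distance of any of foot1, keeper_foot from where it was at the start of the episode above 0.04 m).
It fails at once if the tally or a tab is pressed or gripped with more than 15 N (contact force between the fingers and tally above 15 N).
It fails at once if a bystander is moved more than 25 mm (distance of any of loupe_1, lens_2, screwdriver_red, pliers_orange, spectacles_3 from where it was at the start of the episode above 0.025 m).
It also fails if it takes over 38 s, if anything falls off the work surface, if the arm or the gripper's body presses on something with over 40 N, if the wrist force passes 120 N, or if a joint passes its speed limit or range.

## Working session

There is one attempt and no reset: what is moved stays moved. The work goes in short steps, Python scripts to look and compute and a shell command to move; the robot and the scene stay as the last step left them, time stands still between calls to the robot, and variables do not carry over. Pictures are saved under pics/ and viewed, about 8 in all and at most 12, crops included, and the job is handed in when it is done.

```bash
ls; mkdir -p pics
python3 - <<'E'
from plant import env
import cv2
for n in ("scene","top"):
    c=env.read_camera(n); cv2.imwrite(f"pics/{n}0.png",c["image"][:,:,::-1]); print(n,c["K"].tolist(),c["k1"],c["origin"],c["rotation"])
print(env.state())
E
```

```text
pics
scene [[383.931571275643, 0.0, 255.00222112512722], [0.0, 383.931571275643, 196.99313287811157], [0.0, 0.0, 1.0]] 0.00438025593981094 [-0.06090069 -0.82453281  0.5868299 ] [-1.97392558  0.69170278 -0.37902811]
top [[355.0111668132936, 0.0, 253.2695277671888], [0.0, 355.0111668132936, 185.03251188818402], [0.0, 0.0, 1.0]] 0.007426342759098155 [ 0.45326979 -0.03514462  0.92913463] [-2.18773869  2.12889313 -0.13236104]
{'t': 0.1, 'q': array([-1.33651369,  0.41788991, -0.01027171,  1.61410619,  0.0047169 ,
        1.1106911 , -0.05298377]), 'joint_velocities': array([ 0.00067149, -0.00297182, -0.00014218, -0.00046853, -0.00133806,
        0.00107253, -0.00115631]), 'joint_efforts': array([ 7.01450699e-04, -8.65810418e+01,  6.79165497e-01, -4.35629690e+01,
        1.90143840e-02,  5.00465365e-03, -6.23977780e-05]), 'eef_pos': array([0.1701352 , 0.60108031, 0.23074146]), 'tcp_rot': array([ 0.21563002,  1.55996993, -0.21731754]), 'ft_force': array([-0.26500263,  0.88082343,  0.74840158]), 'wrist_torque': array([-0.03136279,  0.03329414,  0.03347377]), 'grip_width': 1.0012268861131297}
```

View pics/top0.png

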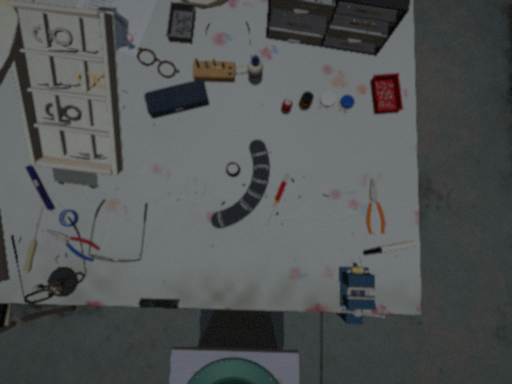

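View pics/scene0.png

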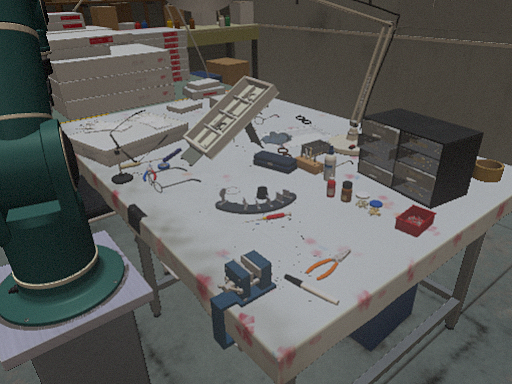

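Top view: the curved tally runs from about (258,145) to (218,220). In the scene view the round head seems to be at the left end, near (222,192). I'll enlarge both to check.

Run:
```python
import cv2,numpy as np
a=cv2.imread("pics/top0.png")[130:240,195:300]; b=cv2.imread("pics/scene0.png")[170:230,205:310]
a=cv2.resize(a,None,fx=5,fy=5,interpolation=cv2.INTER_CUBIC); b=cv2.resize(b,None,fx=7,fy=7,interpolation=cv2.INTER_CUBIC)
cv2.imwrite("pics/a1.png",cv2.convertScaleAbs(a,alpha=1.5)); cv2.imwrite("pics/b1.png",cv2.convertScaleAbs(b,alpha=1.3))
```

```text
(no output)
```

View pics/a1.png

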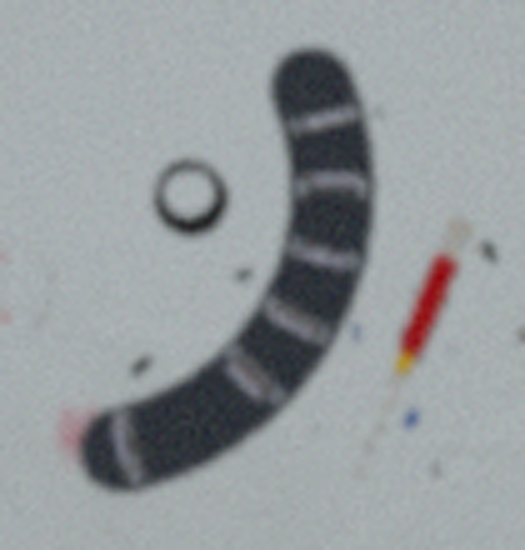

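View pics/b1.png

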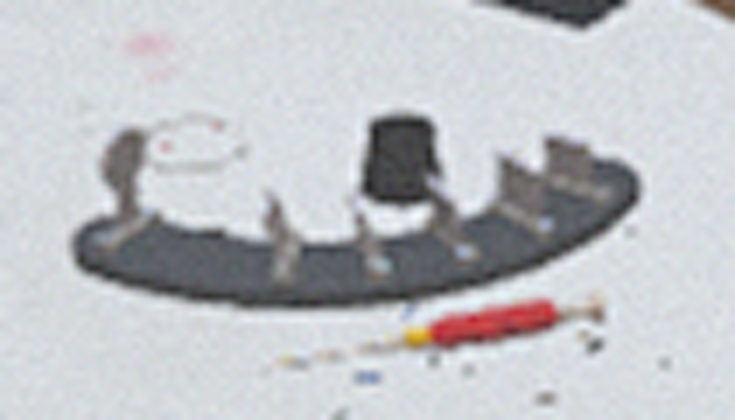

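```bash
cat > h.py <<'E'
import numpy as np,cv2
from scipy.spatial.transform import Rotation as R
def proj(c,P):
    Rw=R.from_rotvec(c["rotation"]).as_matrix().T if np.size(c["rotation"])==3 else np.array(c["rotation"]).T
    return cv2.projectPoints(np.asarray(P,float),Rw,-Rw@c["origin"],c["K"],np.array([c["k1"],0,0,0,0.]))[0][:,0]
def unproj(c,uv,z=0):
    Rc=R.from_rotvec(c["rotation"]).as_matrix()
    n=cv2.undistortPoints(np.array(uv,float).reshape(-1,1,2),c["K"],np.array([c["k1"],0,0,0,0.]))[:,0]
    d=np.c_[n,np.ones(len(n))]@Rc.T; o=np.array(c["origin"])
    return o+d*((z-o[2])/d[:,2])[:,None]
def arc(s,off=0,z=0):  # tally frame, s,off,z in m ; off positive = outwards
    a=np.asarray(s)/.14; return np.stack([(.14+off)*np.sin(a),-.11+(.14+off)*np.cos(a),np.zeros_like(a)+z],-1)
def world(p,P):
    c,s=np.cos(p[2]),np.sin(p[2]); P=np.atleast_2d(P)
    return np.c_[p[0]+c*P[:,0]-s*P[:,1],p[1]+s*P[:,0]+c*P[:,1],P[:,2]]
E
cat > fit.py <<'E'
from h import *
from plant import env
from scipy.optimize import minimize
def outline(z,r=.022):
    # rounded ends: centred r short of the ends
    s0,s1=-.142+r,.146-r; t=np.linspace(0,np.pi,15)
    o=arc(np.linspace(s0,s1,40),r,z); i=arc(np.linspace(s1,s0,40),-r,z)
    def cap(s,sg):
        c=arc(s,0,z); u=(arc(s+1e-4)-arc(s-1e-4)); u/=np.linalg.norm(u); n=np.array([-u[1],u[0],0])
        return c+r*(np.cos(t)[:,None]*n*sg+np.sin(t)[:,None]*u*sg)
    return np.r_[o,cap(s1,1),i,cap(s0,-1)]
def run(name,p0,box,thr):
    c=env.read_camera(name); im=c["image"]; x0,y0,x1,y1=box; S=8
    g=cv2.GaussianBlur(im.max(2),(0,0),.7).astype(float)[y0:y1,x0:x1]
    bg=np.median(g); soft=np.clip((bg-g)/(bg-np.percentile(g,3)),0,1)
    if name=="top": # drop red things, keep largest blob
        pass
    m=(soft>.35).astype(np.uint8); n,l,st,_=cv2.connectedComponentsWithStats(m); k=1+np.argmax(st[1:,4])
    keep=cv2.dilate((l==k).astype(np.uint8),np.ones((3,3))); soft=soft*keep
    def render(p):
        M=np.zeros(((y1-y0)*S,(x1-x0)*S),np.uint8)
        for z in (0.,.01):
            q=(proj(c,world(p,outline(z)))-[x0-.5,y0-.5])*S
            cv2.fillPoly(M,[np.round(q).astype(np.int32)],1)
        return cv2.resize(M.astype(np.float32),None,fx=1/S,fy=1/S,interpolation=cv2.INTER_AREA)
    def cost(p): return float(((np.clip(soft*1.1,0,1)-cv2.GaussianBlur(render(p),(0,0),.9))**2).sum())
    best=None
    for q in [p0]:
        r=minimize(cost,q,method="Nelder-Mead",options=dict(initial_simplex=np.array([q]+[np.add(q,np.eye(3)[i]*[.02,.02,.15][i]) for i in range(3)]),maxiter=400,xatol=1e-5,fatol=1e-3))
    print(name,r.x,r.fun,(soft.sum())); return c,r.x
if __name__=="__main__":
    c=env.read_camera("top")
    px=[(x/5+195,y/5+130) for x,y in [(320,118),(330,182),(322,255),(295,320),(255,375),(125,445)]]
    W=unproj(c,px,.025); print(W.round(3))
    L=arc(np.array([-.1,-.064,-.028,.008,.044,.119]))
    # rigid 2D initial
    A=L[:,:2]-L[:,:2].mean(0); B=W[:,:2]-W[:,:2].mean(0); th=np.arctan2((A[:,0]*B[:,1]-A[:,1]*B[:,0]).sum(),(A*B).sum())
    ro=np.array([[np.cos(th),-np.sin(th)],[np.sin(th),np.cos(th)]]); t=W[:,:2].mean(0)-ro@L[:,:2].mean(0); p0=np.r_[t,th]
    print("init",p0,(W[:,:2]-world(p0,L)[:,:2]).round(4).tolist())
    c,p=run("top",p0,(195,130,300,240),0)
    cs,ps=run("scene",p,(205,170,310,230),0)
    for n,cc,sc,b in (("top",c,6,(195,130,300,240)),("scene",cs,7,(205,170,310,230))):
        im=cv2.resize(cc["image"][b[1]:b[3],b[0]:b[2],::-1],None,fx=sc,fy=sc,interpolation=cv2.INTER_CUBIC)
        for z,col in ((0,(0,255,0)),(.01,(0,255,255))):
            cv2.polylines(im,[np.round((proj(cc,world(p,outline(z)))-[b[0]-.5,b[1]-.5])*sc).astype(int)],True,col,1)
        for q in proj(cc,world(p,np.r_[arc(np.array([-.1,-.064,-.028,.008,.044,.119]),0,.015)])): cv2.circle(im,tuple(np.round((q-[b[0]-.5,b[1]-.5])*sc).astype(int)),3,(0,0,255),-1)
        cv2.imwrite(f"pics/fit_{n}.png",im)
    im=np.vstack([cv2.copyMakeBorder(cv2.imread(f"pics/fit_{n}.png"),0,0,0,0,0) if 0 else cv2.resize(cv2.imread(f"pics/fit_{n}.png"),(500,h)) for n,h in (("scene",286),("top",524))])
    cv2.imwrite("pics/fit.png",cv2.resize(im,None,fx=.74,fy=.74))
    print(world(p,arc(np.array([-.142,-.1,-.064,-.028,.008,.044,.06,.119]))).round(4).tolist())
E
python3 fit.py
```

```text
[[ 0.647 -0.047  0.025]
 [ 0.613 -0.053  0.025]
 [ 0.575 -0.049  0.025]
 [ 0.541 -0.036  0.025]
 [ 0.513 -0.017  0.025]
 [ 0.475  0.048  0.025]]
init [ 0.56209688 -0.01269729  2.70883173] [[-0.0003, 0.0008], [0.0016, 0.0002], [-0.0008, -0.0003], [-0.0011, -0.0001], [-0.0006, -0.0012], [0.0012, 0.0006]]
top [ 0.56353535 -0.01250471  2.70358546] 50.15694732510579 1551.3797468354433
scene [ 0.56580334 -0.00899751  2.72059792] 192.25988283901708 982.9619047619046
[[0.6865, -0.0303, 0.0], [0.6484, -0.0476, 0.0], [0.6129, -0.0529, 0.0], [0.5772, -0.0489, 0.0], [0.5437, -0.0361, 0.0], [0.5145, -0.0151, 0.0], [0.5035, -0.0035, 0.0], [0.4758, 0.048, 0.0]]
```

Run:
```python
from h import *
from plant import env
s=env.state(); print(R.from_rotvec(s["tcp_rot"]).as_matrix().round(3))
```

```text
[[-0.     0.272  0.962]
 [-0.001  0.962 -0.272]
 [-1.    -0.001  0.   ]]
```

View pics/fit.png

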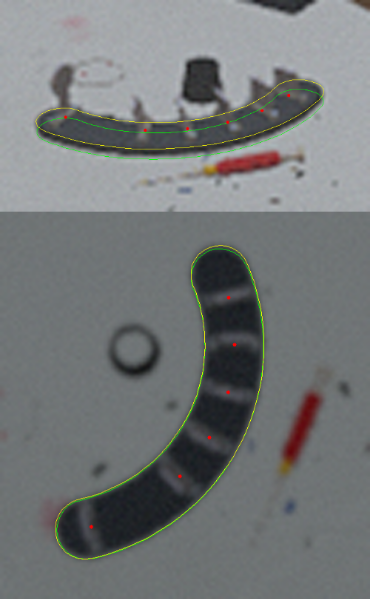

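The fit matches the top view to about 1 mm, with the keeper at the near end (y+) and tab 1 at the far end. I'll close the fingers and approach, staying clear of the tray.

```bash
python3 -m creep '[[0,[0,-318,350],0],[0,[0,-318,350],0],[0,[0,-318,350],0],[0,[0,-318,350],0],[0,[0,-318,350],0],[0,[0,-318,350],0],[0,[0,-318,350],0],[0,[0,-318,350],0],[0,[0,-318,350],0],[0,[0,-318,350],0],[0,[0,-318,350],0],[0,[0,-318,350],0]]' 20
cat > plan.py <<'E'
import sys; from h import *; from plant import env
# usage: plan.py s,z[,off] ... -> rows relative to the present pose (mm, deg)
p=np.array([0.56353535,-0.01250471,2.70358546]); st=env.state(); M=R.from_rotvec(st["tcp_rot"]).as_matrix(); x=st["eef_pos"]
print("t",st["t"],"pos",x.round(4),"F",st["ft_force"].round(2),"w",round(st["grip_width"],3),"tilt",M[:,0].round(3))
L=world(p,[[0,0,0]])[0]; print("arc s now",.14*(((p[2]+np.pi/2-np.arctan2(*(x[:2]-world(p,[[0,-.11,0]])[0,:2])[::-1])+np.pi)%(2*np.pi))-np.pi)*1000)
for a in sys.argv[1:]:
    v=[float(k)/1000 for k in a.split(",")]; s,z=v[:2]
    d=M.T@(world(p,arc(np.array([s]),0,z))[0]-x); yaw=p[2]-s/.14
    cur=np.arctan2(-M[1,2],-M[0,2]); tw=-np.degrees((yaw-cur+np.pi)%(2*np.pi)-np.pi)
    print(a,(d*1000).round(1),round(tw,1))
E
python3 plan.py -128,150 -128,60 -128,22
```

```text
t: 1.25
eef_pos: [0.4227, 0.1951, 0.2316]
tcp_rot: [0.22, 1.558, -0.221]
ft_force: [0.5, -0.5, 0.6]
grip_width: 0.001
t 1.25 pos [0.4227 0.1951 0.2316] F [ 0.46 -0.54  0.55] w 0.001 tilt [ 0.001 -0.001 -1.   ]
arc s now 231.74462574958775
-128,150 [  82.  -153.4  306.2] -43.4
-128,60 [ 172.  -153.4  306.1] -43.4
-128,22 [ 210.  -153.4  306.1] -43.4
```

```bash
python3 -m creep '[[0,[0,-153,306],-43],[0,[0,-153,306],-43],[0,[0,-153,306],-43],[0,[20,-153,306],-43],[0,[50,-153,306],-43],[0,[82,-153,306],-43],[0,[82,-153,306],-43],[0,[82,-153,306],-43],[0,[82,-153,306],-43],[0,[82,-153,306],-43],[0,[82,-153,306],-43],[0,[82,-153,306],-43]]'
python3 plan.py -128,60 -128,22
python3 - <<'E'
from h import *; from plant import env
im=[]
for n,b in (("top",(180,100,320,240)),("scene",(190,110,330,230))):
    c=env.read_camera(n)["image"][b[1]:b[3],b[0]:b[2],::-1]; im.append(cv2.resize(c,(390,int(390*(b[3]-b[1])/(b[2]-b[0]))),interpolation=cv2.INTER_CUBIC))
h=min(i.shape[0] for i in im); cv2.imwrite("pics/ap.png",cv2.convertScaleAbs(np.hstack([i[:h] for i in im]),alpha=1.3))
E
```

```text
t: 2.25
eef_pos: [0.673, -0.0315, 0.1481]
tcp_rot: [-0.371, 1.541, 0.371]
ft_force: [0.3, 1.1, 0.2]
grip_width: -0.003
t 2.25 pos [ 0.673  -0.0315  0.1481] F [0.27 1.08 0.17] w -0.003 tilt [-0.002 -0.001 -1.   ]
arc s now -129.4830920297765
-128,60 [88.1 -5.8 -1.3] -0.2
-128,22 [126.1  -5.8  -1.2] -0.2
```

View pics/ap.png

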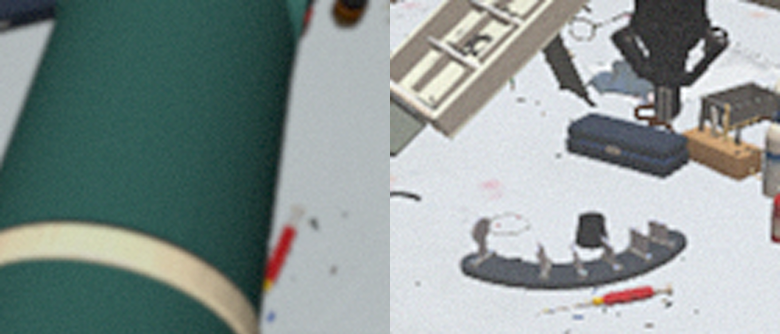

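The scene half shows the closed fingers above the free end at about (665,100) in the picture, with the tally untouched. The arm hides the tally in the top view. I'll descend partway and check for lag.

```bash
python3 -m creep '[[0,[30,0,0],0],[0,[60,0,0],0],[0,[90,0,0],0],[0,[90,0,0],0],[0,[90,0,0],0],[0,[90,0,0],0]]'
python3 plan.py -128,22
```

```text
t: 2.85
eef_pos: [0.6741, -0.03, 0.0616]
tcp_rot: [-0.373, 1.536, 0.372]
ft_force: [-0.6, -0.5, -0.1]
grip_width: 0.001
t 2.85 pos [ 0.6741 -0.03    0.0616] F [-0.6  -0.46 -0.13] w 0.001 tilt [ 0.002  0.    -1.   ]
arc s now -131.25056197091178
-128,22 [39.6 -6.6 -3.2] -0.0
```

```bash
python3 -m creep '[[0,[10,-6.5,-3],0],[0,[22,-6.5,-3],0],[0,[32,-6.5,-3],0],[0,[38,-6.5,-3],0],[0,[38,-6.5,-3],0],[0,[38,-6.5,-3],0]]'
python3 plan.py -120,22 -112,22 -104,22 -98,22 -92,22 -86,22 -80,22 -74,22
python3 - <<'E'
from h import *; from plant import env
c=env.read_camera("scene")["image"][110:230,190:330,::-1]; cv2.imwrite("pics/dn.png",cv2.convertScaleAbs(cv2.resize(c,None,fx=5,fy=5,interpolation=cv2.INTER_CUBIC),alpha=1.3))
E
```

```text
t: 3.35
eef_pos: [0.6732, -0.0376, 0.0209]
tcp_rot: [-0.372, 1.539, 0.372]
ft_force: [0.9, 0.1, 0.3]
grip_width: 0.002
t 3.35 pos [ 0.6732 -0.0376  0.0209] F [0.89 0.1  0.35] w 0.002 tilt [-0.001 -0.    -1.   ]
arc s now -126.86902878772311
-120,22 [-1.1 -0.1 -6.9] 3.2
-112,22 [ -1.1   0.6 -14.8] 6.5
-104,22 [ -1.1   1.7 -22.8] 9.7
-98,22 [ -1.1   2.9 -28.6] 12.2
-92,22 [ -1.1   4.2 -34.5] 14.6
-86,22 [ -1.1   5.9 -40.3] 17.1
-80,22 [ -1.1   7.8 -45.9] 19.6
-74,22 [ -1.1   9.9 -51.6] 22.0
```

View pics/dn.png

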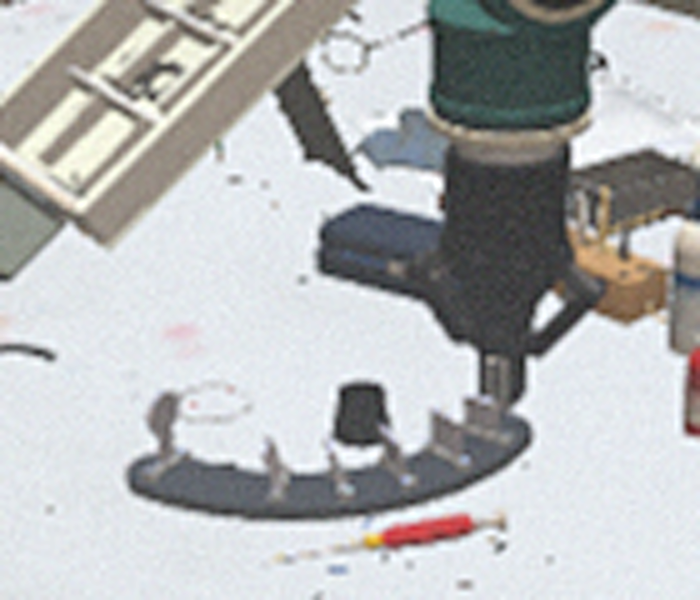

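The closed fingertips are just behind tab 1, at about (500,390) in the picture, and nothing has been disturbed. I'll start the sweep.

```bash
python3 -m creep '[[0,[-1,0,-4],2],[0,[-1,0,-8],4],[0,[-1,0.5,-13],6],[0,[-1,1,-18],8],[0,[-1,2,-23],10],[0,[-1,2.5,-27],11.5],[0,[-1,3,-31],13],[0,[-1,4,-35],15],[0,[-1,5.5,-39],16.5],[0,[-1,6.5,-43],18],[0,[-1,8,-47],20],[0,[-1,9,-50],21.5]]'
python3 plan.py -70,22 -66,22 -62,22 -58,22 -54,22 -50,22 -46,22 -42,22 -38,22 -34,22 -30,22
python3 - <<'E'
from h import *; from plant import env
c=env.read_camera("scene")["image"][110:230,190:330,::-1]; cv2.imwrite("pics/s1.png",cv2.convertScaleAbs(cv2.resize(c,None,fx=5,fy=5,interpolation=cv2.INTER_CUBIC),alpha=1.3))
E
```

```text
t: 4.4
eef_pos: [0.6245, -0.0526, 0.0224]
tcp_rot: [-0.076, 1.569, 0.076]
ft_force: [0.8, 0.1, 1.1]
grip_width: 0.003
t 4.4 pos [ 0.6245 -0.0526  0.0224] F [0.8  0.08 1.11] w 0.003 tilt [ 0. -0. -1.]
arc s now -75.59174224203134
-70,22 [ 0.4  0.5 -5.6] 2.0
-66,22 [ 0.4  0.7 -9.6] 3.6
-62,22 [  0.4   1.  -13.6] 5.3
-58,22 [  0.4   1.4 -17.6] 6.9
-54,22 [  0.4   1.9 -21.5] 8.5
-50,22 [  0.4   2.6 -25.5] 10.2
-46,22 [  0.4   3.4 -29.4] 11.8
-42,22 [  0.4   4.2 -33.3] 13.5
-38,22 [  0.4   5.2 -37.2] 15.1
-34,22 [  0.4   6.3 -41. ] 16.7
-30,22 [  0.4   7.5 -44.8] 18.4
```

View pics/s1.png

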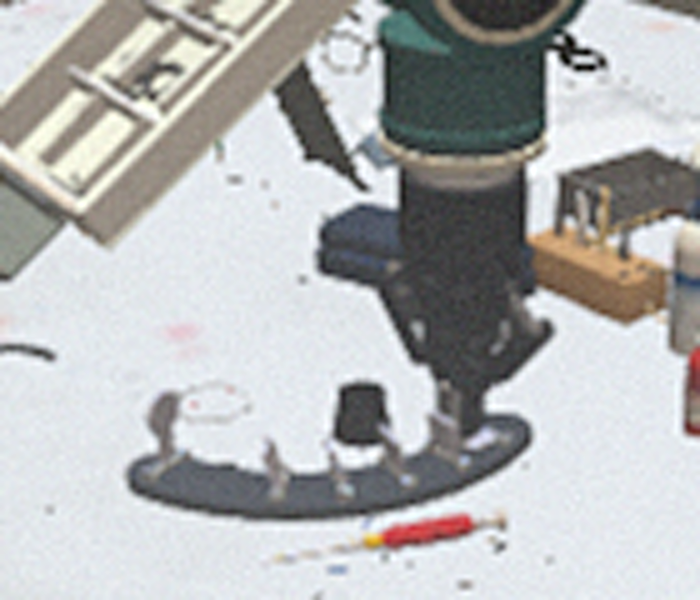

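Tab 1 is flat at about (485,437), the fingers have reached tab 2, and the base hasn't moved. I'll continue the sweep.

```bash
python3 -m creep '[[0,[0.5,0.5,-4],1.5],[0,[0.5,0.5,-8],3],[0,[0.5,0.5,-12],4.5],[0,[0.5,1,-16],6],[0,[0.5,1.5,-20],8],[0,[0.5,2,-24],9.5],[0,[0.5,3,-28],11],[0,[0.5,4,-32],13],[0,[0.5,5,-36],14.5],[0,[0.5,6,-40],16],[0,[0.5,7,-43],17.5],[0,[0.5,7.5,-45],18.4]]'
python3 plan.py -26,22 -22,22 -18,22 -14,22 -10,22 -6,22 -2,22 2,22 6,22 10,22 14,22
```

```text
t: 5.45
eef_pos: [0.579, -0.0494, 0.0219]
tcp_rot: [0.176, 1.564, -0.176]
ft_force: [1.9, 0.3, 1.2]
grip_width: 0.001
t 5.45 pos [ 0.579  -0.0494  0.0219] F [1.91 0.28 1.18] w 0.001 tilt [-0. -0. -1.]
arc s now -29.820865221730134
-26,22 [-0.1  0.1 -3.8] 1.6
-22,22 [-0.1  0.2 -7.8] 3.3
-18,22 [ -0.1   0.5 -11.8] 4.9
-14,22 [ -0.1   0.9 -15.8] 6.5
-10,22 [ -0.1   1.4 -19.8] 8.2
-6,22 [ -0.1   2.1 -23.7] 9.8
-2,22 [ -0.1   2.8 -27.6] 11.4
2,22 [ -0.1   3.6 -31.5] 13.1
6,22 [ -0.1   4.6 -35.4] 14.7
10,22 [ -0.1   5.7 -39.3] 16.4
14,22 [ -0.1   6.9 -43.1] 18.0
```

```bash
python3 -m creep '[[0,[0,0,-4],1.6],[0,[0,0.2,-8],3.3],[0,[0,0.5,-12],5],[0,[0,1,-16],6.5],[0,[0,1.5,-20],8],[0,[0,2,-24],10],[0,[0,3,-28],11.5],[0,[0,3.5,-32],13],[0,[0,4.5,-35],14.7],[0,[0,5.5,-38],16],[0,[0,6,-40],17],[0,[0,6.5,-42],17.5]]'
python3 plan.py 18,22 22,22 26,22 30,22 34,22 38,22 42,22 46,22 50,22 54,22 58,22 62,22
```

```text
t: 6.45
eef_pos: [0.5396, -0.0337, 0.0218]
tcp_rot: [0.414, 1.531, -0.414]
ft_force: [0.3, 0.5, 0.8]
grip_width: 0.002
t 6.45 pos [ 0.5396 -0.0337  0.0218] F [0.29 0.55 0.78] w 0.002 tilt [-0. -0. -1.]
arc s now 12.710595450318962
18,22 [-0.2  0.1 -5.3] 2.2
22,22 [-0.2  0.3 -9.3] 3.8
26,22 [ -0.2   0.6 -13.3] 5.5
30,22 [ -0.2   1.  -17.2] 7.1
34,22 [ -0.2   1.6 -21.2] 8.7
38,22 [ -0.2   2.2 -25.2] 10.4
42,22 [ -0.2   3.  -29.1] 12.0
46,22 [ -0.2   3.9 -33. ] 13.6
50,22 [ -0.2   4.9 -36.8] 15.3
54,22 [ -0.2   6.  -40.7] 16.9
58,22 [ -0.2   7.2 -44.5] 18.6
62,22 [ -0.2   8.6 -48.3] 20.2
```

Run:
```python
from h import *; from plant import env
c=env.read_camera("scene")["image"][110:230,190:330,::-1]; cv2.imwrite("pics/s3.png",cv2.convertScaleAbs(cv2.resize(c,None,fx=5,fy=5,interpolation=cv2.INTER_CUBIC),alpha=1.3))
```

```text
(no output)
```

View pics/s3.png

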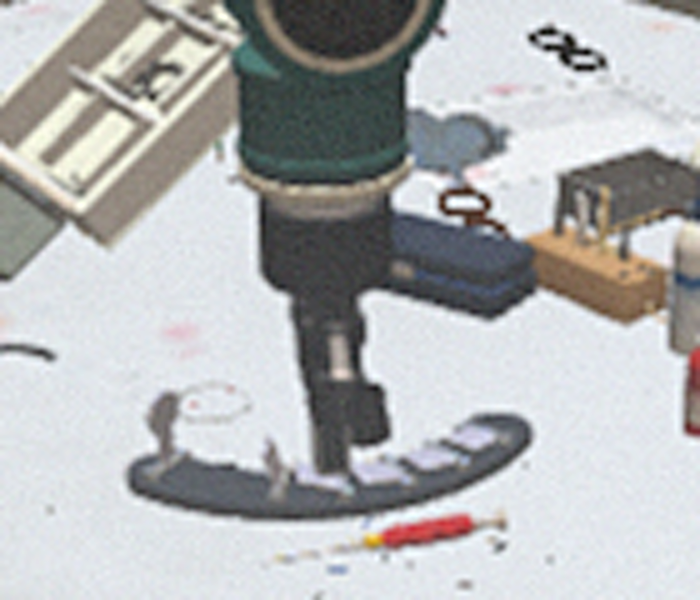

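Tabs 1–4 are down, tab 5 stands at about (275,470), and the keeper is upright at about (163,425). One last stretch, stopping at s≈63 mm, with the keeper at 119.

```bash
python3 -m creep '[[0,[0,0,-4],1.6],[0,[0,0.2,-8],3.3],[0,[0,0.5,-12.5],5],[0,[0,1,-17],7],[0,[0,1.5,-21],8.7],[0,[0,2.2,-25],10.4],[0,[0,3,-29],12],[0,[0,4,-33],13.6],[0,[0,5,-37],15.3],[0,[0,6,-41],17],[0,[0,7.5,-45],18.6],[0,[0,9,-49],20.2]]'
python3 -m creep '[[0,[0,0,0],0],[0,[0,0,0],0],[0,[-10,0,3],0],[0,[-40,0,5],0],[0,[-80,0,5],0],[0,[-120,0,5],0],[0,[-160,0,5],0],[0,[-200,0,5],0],[0,[-200,0,5],0]]'
python3 plan.py
```

```text
t: 7.5
eef_pos: [0.5017, -0.0013, 0.0218]
tcp_rot: [0.689, 1.459, -0.689]
ft_force: [1.0, -0.6, 0.5]
grip_width: 0.001
t: 8.25
eef_pos: [0.5079, -0.0066, 0.2289]
tcp_rot: [0.691, 1.452, -0.683]
ft_force: [0.7, 0.3, 1.3]
grip_width: -0.0
t 8.25 pos [ 0.5079 -0.0066  0.2289] F [0.7  0.28 1.32] w -0.0 tilt [ 0.009  0.002 -1.   ]
arc s now 54.811703935443326
```

```bash
python3 -m creep '[[0,[0,56,-213],0],[0,[0,56,-213],0],[0,[0,56,-213],0],[0,[0,56,-213],0],[0,[0,56,-213],0],[0,[0,56,-213],0],[0,[0,56,-213],0],[0,[0,56,-213],0]]'
python3 - <<'E'
from h import *; from plant import env
im=[]
for n,b in (("top",(180,120,320,240)),("scene",(190,130,330,250))):
    c=env.read_camera(n)["image"][b[1]:b[3],b[0]:b[2],::-1]; im.append(cv2.resize(c,(400,343),interpolation=cv2.INTER_CUBIC))
cv2.imwrite("pics/end.png",cv2.convertScaleAbs(np.hstack(im),alpha=1.4))
a=cv2.imread("pics/top0.png").astype(int); b=env.read_camera("top")["image"][:,:,::-1].astype(int)
from fit import run
run("top",np.array([0.5635,-0.0125,2.7036]),(195,130,300,240),0)
E
```

```text
t: 8.92
eef_pos: [0.4127, 0.1944, 0.2223]
tcp_rot: [0.686, 1.459, -0.686]
ft_force: [0.1, 0.4, 0.0]
grip_width: -0.001
top [ 0.56349807 -0.01250286  2.70355903] 361.6822292125675 1217.6493506493507
```

View pics/end.png

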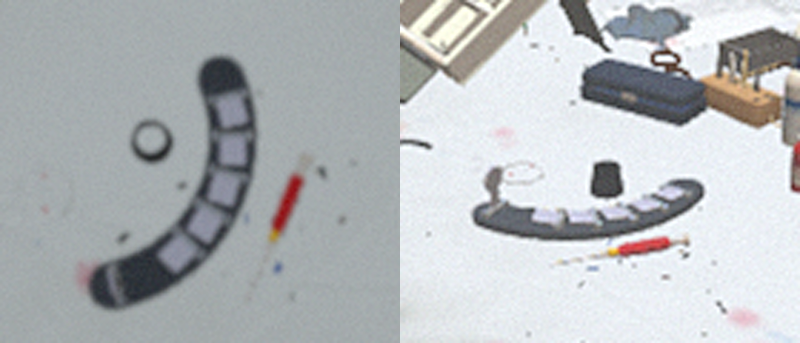

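All five plain tabs lie flat, the round-headed tab stands at about (495,185), and the loupe, lens and screwdriver look unmoved. I'm handing in.

```bash
python3 -c "
from plant import env
print(env.hand_in())"
```

```text
the job is handed in; nothing more can be done
None
```

I swept the closed fingertips along the curve once, about 22 mm above the table. Plain tabs 1 to 5 folded down in order, and I stopped about 56 mm (measured along the arc) before the round-headed tab. I then lifted clear and handed in at about t = 9 s; no verdict is reported.

**Tabs:** the last pictures show all five plain tabs flat and the round-headed tab upright. I judged the fold angles by eye, since the joint values can't be read. I took no picture between tabs 2 and 4, so their order follows from the sweep itself.

**Tally:** it looks unmoved in both final views. I also repeated the position fit, but don't count that as evidence. With the tabs now pale, it matched much worse (residual 362 against 50) and ended almost exactly where it started.

**Calibration:** in the first fit, the two cameras disagreed by about 2–4 mm and 1° on the tally's position. I used the top camera.

**Bystanders and force:** the loupe, lens and screwdriver look unmoved. I didn't check the pliers and spectacles in the final pictures, but the arm worked well above and away from them. Wrist force readings stayed under about 2.5 N, taken at the end of each move only.

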